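# Tilt the transformer plate out of an irrigation controller

## Robot

A 6-joint arm with a two-finger parallel gripper is mounted at the origin on the work surface. World frame = base frame: x ahead of the robot, y to its left, z up, the work surface at z = 0. Lengths are in m, angles in degrees, forces in N, time in s.
With the tool pointing down it reaches from about 0.4 to 0.825 m from the base axis. Payload 7 kg.
Tool frame: the origin (TCP) lies between the finger pads; the fingertips stand 22 mm ahead of it and the grasp point (between the pads) lies 3 mm ahead of it; z points along the fingers, y is the direction in which the jaws open and shut (so a half turn about z gives the same grasp; the last joint's range is limited). The gripper opens to 88 mm and grips with 3 to 60 N. Pads are 19 mm wide; open, the fingers measure 130 mm over their backs; the gripper's body (78 mm by 193 mm) begins 47 mm behind the grasp point.
Start: joints at [-60.212, 20.546, 0.682, 0, -70.136, -16.507], TCP at [0.155, -0.657, 0.249] pointing down, gripper open.
Joint ranges: [-176.03, 176.03], [-82.01, 121.73], [-58.28, 71.71], [-173.87, 95.51], [-174.79, -0.11], [-173.66, 173.66]. Speed limits (degrees/s): [136.94, 136.94, 172.46, 180, 180, 180].

## Interface

Orientations are given as [roll, pitch, yaw] about the fixed x, y, z axes, in that order (R = Rz(yaw) Ry(pitch) Rx(roll)).
In Python, from plant import telemetry, cams, r gives the robot as it stands.
- The arm moves only by the tool carry_out, never from a script. Its argument "commands" is one flat list of numbers, 5 for each row, row after row: the shift along the world's x, y, z as a fraction of full scale, then the turn about the world's z as a fraction of full scale, then the gripper's target within -1 to 1 (shut at 1, half-way at 0, fully open at -1). In form: [x, y, z, turn, claw, x, y, z, turn, claw, ...]. A call has 1 to 8 rows; each row shifts and turns the commanded pose from where the row before left it; what a row does not reach is not made up. Full scale, the value 1, is 0.04 m for a shift and 4 degrees for a turn. A row lasts 1/10 s, in which the tool goes at most 50 mm and 8.59 degrees, less where a joint would pass 70% of its speed; a pose out of reach is approached as far as the arm can. A call with a number of a shift or a turn outside -1 to 1 is refused whole. A call with a gripper value outside its range is refused whole. The fingers move at their own pace and stop on an object; "grip_force" is the grip in N (left out, the last holds). Time passes only in rows, so rows that do not move let the fingers close. It gives the time, the measured TCP pose, the force and the opening at its end, in the units of the state.
- telemetry.get_state(): the state, without advancing time (a new reading comes with each control period).
- cams.capture(name): name is "scene" or "top" or "wrist"; returns a dict with "frame" (400x640x3 uint8, red, green, blue), "camera_matrix" (3x3 intrinsics, pixels), "camera_from_world" (4x4, takes a point from world to camera coordinates); the wrist camera has in their place "mount" (4x4, takes a point from camera to tool coordinates, whose origin is the TCP and whose axes are the flange's). Camera axes: x right, y down, z forward; pixel columns grow to the right and rows downward; lengths in m; the calibration is good to about 2 mm. A picture is of the moment at which its call begins: read the wrist's pose just before it. There is no depth.
- r.close_job(): hands the job in, once; it reports no verdict.
The state is a dict: "time_s": time; "joints": joint angles; "qd": joint speeds; "joint_torque": joint torques, N m; "tcp_pos": TCP position; "eef_rot": TCP orientation; "contact_force": force on the tool from outside, world axes, zero at the start; "moment": the same for the moment, N m; "gripper_width": finger opening in m.
Only numpy, scipy, OpenCV 4.12 (cv2) and the standard library are available. Lean on these libraries where they do the work, as an engineer would, in place of code of your own. Each camera call takes 0.05 s, during which the arm holds its last target. There are 200 camera calls.

## Task

The irrigation controller lies on its back, open: pull the retaining wedge out from beside the transformer at the near end of the deep wiring bay and put it in the small parts tray. Then lift the transformer plate by the pull grip at its far edge, tilt it out from under the two lugs at the near end, and lay it flat on the rubber mat, transformer up, without dropping it. Do not knock over the water bottle.

Things in the scene. Friction and masses are not known exactly. Their poses are not given: they have to be found in the camera images.
- housing: Controller housing, light grey plastic, fixed, on its back. Origin on the table under the centre of its wiring bay, z up. The bay is an open-topped well, inside 155 mm (x) by 114 mm (y), walls 5 mm thick, rim 85 mm above the table. Beside it (y 62 to 182 mm, x -83 to 83 mm) is the closed control half with dial and display, not higher than the rim.
- lugs (a point): Point midway between two fixed lugs on the inside of the bay's near (-x) end wall, on the wall's face, 30 mm above the table; axes as the housing's. Each lug sticks out 30 mm from the wall, is 22 mm wide, centred 45 mm to either side (y) of this point, its underside 29 mm and its top 36 mm above the table.
- far_rim (a point): Middle of the inner edge of a seal flange along the top of the bay's far (+x) end wall; the flange sticks 5 mm into the bay, is 5 mm high and its top is level with the rim, so the far edge of the plate can catch under it; axes as the housing's.
- plate_mid (a point): Transformer plate, loose, 0.35 to 0.55 kg: aluminium, 150 (x) by 104 (y) by 5 mm. This point: above its centre, 30 mm over its underside; x from toe to pull grip, z out of its upper face. It starts flat and square in the bay, underside 12 mm above the table, 2 mm to spare at the toe and 3 mm at the far end. The toe (x = -75 mm) reaches 28 mm under the lugs, 12 mm below them.
- transformer (a point): Middle of the top of the transformer on the plate, 52 mm over its underside, 36 mm from its centre towards the toe: dark block 48 (x) by 44 (y) mm. As the far edge rises, draw the plate a little to the far side or this top catches on the near wall, but not too much or the far edge catches: toe drawn 6 mm at 20, 11 at 27, 14.5 at 30 degrees (far edge above the rim), within 2 mm; then there is room.
- pull_grip (a point): Where to hold the plate: its upright black pull grip, a block 18 (x) by 26 (y) mm near the far edge, its top 58 mm over the plate's underside. This point is 44 mm over the underside, 46 mm from the plate's centre along +x; axes as the plate's. 44 mm are free on both y sides in the bay, 26 mm to the far flange. The plate's centre of gravity lies about 63 mm from it towards the toe.
- wedge_mid (a point): Retaining wedge, loose, 45 g: white plastic, 15 mm thick (x; 11 mm in the lowest 23 mm), 40 mm wide (y), 96 mm high (z). This point is its centre, 48 mm above its foot. It stands on the plate's toe between the lugs, in the 17 mm gap between transformer and near end wall, and stops the plate from tilting; its top 28 mm stick out above the rim.
- tray: Grey parts tray, fixed, outside 140 (x) by 100 (y) mm, walls 4 mm thick and 26 mm high, floor 4 mm; origin on the table under its centre. A small brass fitting lies near its +x end.
- mat: Black rubber mat, fixed, 210 (x) by 140 (y) by 3 mm; origin on the table under its centre.
- bottle_mid (a point): Full water bottle, loose, 62 mm across and 190 mm high, standing beyond the housing; this point is its centre, 95 mm up, z along it.
Not all that is in view belongs to the job. Of the things shaped like the part that bears wedge_mid, the white one is meant. Of the things that look like the part that bears plate_mid, the larger one is meant.

How it is judged (in metres and radians):
On the way, in this order (a step that is already met when the one before it is completed fails the run):
1. the wedge is drawn up out of its gap, clear of the rim (z of wedge_mid in the frame of housing above 0.128 m and angle between plate_mid's own z axis and vertical below 0.15 rad), for 0.05 s.
2. the plate's far edge is lifted, tilting it at least 15 degrees while it is still in the bay (angle between plate_mid's own z axis and vertical above 0.26 rad and z of pull_grip in the frame of housing above 0.065 m and z of plate_mid in the frame of housing below 0.105 m and horizontal distance between plate_mid and housing below 0.06 m), for 0.1 s.
3. the plate is lifted right out of the bay ((z of plate_mid in the frame of housing above 0.15 m or horizontal distance between plate_mid and housing above 0.15 m)), for 0.1 s.
At the end, for the whole second after the job is handed in: The wedge is in the parts tray, standing or lying (its centre over the tray and under 70 mm high); the transformer plate lies flat (within 3.4 degrees) on the mat, transformer up, its centre within 45 mm of the mat's centre; both released and at rest (x of wedge_mid in the frame of tray between -0.066 and 0.066 m and y of wedge_mid in the frame of tray between -0.046 and 0.046 m and height (world z) of wedge_mid below 0.07 m and horizontal distance between plate_mid and mat below 0.045 m and z of plate_mid in the frame of mat below 0.037 m and angle between plate_mid's own z axis and vertical below 0.06 rad and linear speed of each of plate, wedge below 0.02 m/s); the robot touches nothing.
It fails at once if the plate is dropped or flung (faster than 0.7 m/s while not held) (linear speed of plate above 0.7 m/s and contact force between the fingers and plate below 0.2 N).
It fails at once if the water bottle is knocked over (angle between bottle_mid's own z axis and vertical above 0.35 rad).
It also fails if it takes over 58 s, if anything falls off the work surface, if the arm or the gripper's body presses on something with over 40 N, if the wrist force passes 120 N, or if a joint passes its speed limit or range.

## Working session

There is one attempt and no reset: what is moved stays moved. The work goes in short steps, Python scripts to look and compute and a tool call to move; the robot and the scene stay as the last step left them, time stands still between calls to the robot, and variables do not carry over. Pictures are saved under pics/ and viewed, about 8 in all and at most 12, crops included, and the job is handed in when it is done.

Besides the shell and the picture viewer there is one more tool, called after ">>>" as a command line: name --argument value ..., lists and objects as JSON in quotes. carry_out: Moves the arm, as the interface text tells. Shift numbers are shares of 0.04 m and turn numbers shares of 4 degrees, none past 1 either way. Its arguments: {"type":"object","properties":{"commands":{"type":"array"},"grip_force":{"type":"number"}},"required":["commands"]}

```bash
mkdir -p pics
cat > h.py <<'E'
import numpy as np, cv2
from plant import telemetry, cams, r
from scipy.spatial.transform import Rotation as R
def cap(n):
    s=telemetry.get_state(); c=cams.capture(n); K=np.array(c["camera_matrix"])
    if n=="wrist":
        T=np.eye(4); T[:3,:3]=R.from_euler('xyz',s["eef_rot"],degrees=True).as_matrix(); T[:3,3]=s["tcp_pos"]
        W=T@np.array(c["mount"])
    else: W=np.linalg.inv(np.array(c["camera_from_world"]))
    return np.array(c["frame"]),K,W
def ray(K,W,u,v):
    d=W[:3,:3]@np.linalg.inv(K)@[u,v,1]; return W[:3,3],d
def onz(K,W,u,v,z):
    o,d=ray(K,W,u,v); return o+d*(z-o[2])/d[2]
def save(f,img): cv2.imwrite(f,cv2.cvtColor(img,cv2.COLOR_RGB2BGR))
E
python3 - <<'E'
from h import *
print(telemetry.get_state())
for n in("scene","top"):
    f,K,W=cap(n); save(f"pics/{n}0.png",f); np.savez(n+"0.npz",f=f,K=K,W=W); print(n,K,W.round(3))
E
```

```text
{'time_s': 0.0, 'joints': array([-6.02111301e+01,  2.05914791e+01,  6.34436332e-01, -2.16419454e-02,
       -7.01367758e+01, -1.65061583e+01]), 'qd': array([-0.02102433, -0.02868972,  0.08417737,  0.06240303,  0.04171663,
       -0.01880463]), 'joint_torque': array([-1.07249463e-03, -5.82711911e+01,  2.93049181e+01,  6.99705362e+00,
        6.82194936e-03, -1.50198166e-04]), 'tcp_pos': array([ 0.15495614, -0.65650264,  0.24762242]), 'eef_rot': array([ 1.79904267e+02, -7.15196817e-03, -1.66724652e+02]), 'contact_force': array([-0.0601545 , -0.19915227, -0.19597585]), 'moment': array([0.06722577, 0.01550788, 0.01991992]), 'gripper_width': 0.08781731053280316}
scene [[381.51505089   0.         321.34963461]
 [  0.         381.51505089 201.68303002]
 [  0.           0.           1.        ]] [[ 0.649  0.656 -0.385  0.954]
 [ 0.76  -0.553  0.341 -0.366]
 [ 0.011 -0.514 -0.858  0.879]
 [ 0.     0.     0.     1.   ]]
top [[514.5774221    0.         313.30099279]
 [  0.         514.5774221  201.21830447]
 [  0.           0.           1.        ]] [[-0.029 -0.993  0.113  0.447]
 [-1.     0.028 -0.011 -0.034]
 [ 0.007 -0.113 -0.994  1.393]
 [ 0.     0.     0.     1.   ]]
```

View pics/top0.png

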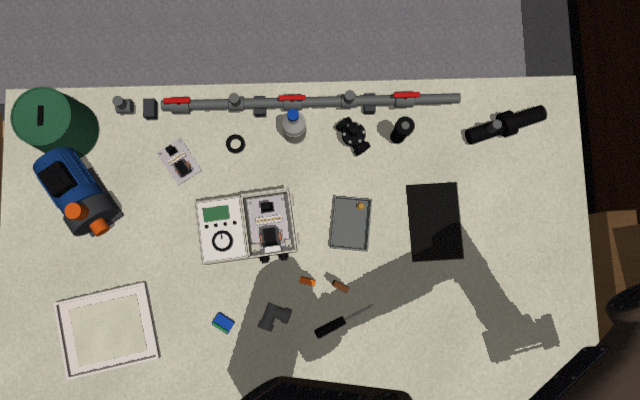

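View pics/scene0.png

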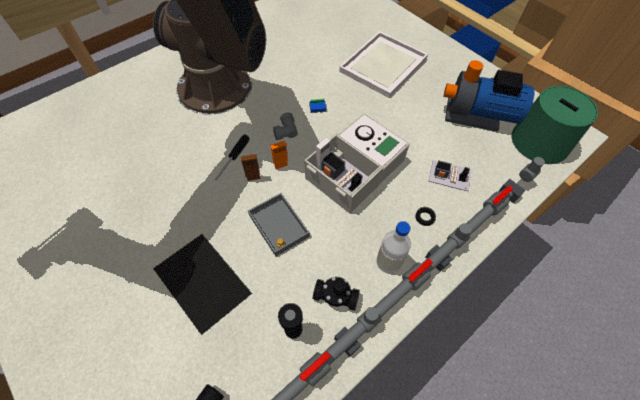

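Top view: housing is around (270,225) with the bay on the right. The white wedge candidate is at ~(270,252) inside the bay. The orange (307,281) and brown (340,286) blocks are decoys by colour. The plate in the bay at (268,222) is the larger one; the small look-alike at (178,160) is not meant. Tray is at (350,222), mat at (435,222), bottle at (293,125). I'll enlarge the top view to confirm.

Run:
```python
from h import *
d=np.load("top0.npz"); f,K,W=d['f'],d['K'],d['W']
c=cv2.resize(f[178:274,190:310],None,fx=6.5,fy=6.2,interpolation=cv2.INTER_CUBIC); save("pics/crop1.png",c)
hsv=cv2.cvtColor(f,cv2.COLOR_RGB2HSV)
print(f[220,420],f[230,350],f[210,250])
g=f.max(2)
for nm,m,z,roi in (("mat",(g<40),.003,(400,170,470,268)),("tray",(g<125),.026,(322,188,376,258))):
    mm=np.zeros(g.shape,np.uint8); x0,y0,x1,y1=roi; mm[y0:y1,x0:x1]=m[y0:y1,x0:x1]*255
    mm=cv2.morphologyEx(mm,cv2.MORPH_OPEN,np.ones((3,3)))
    cs,_=cv2.findContours(mm,0,2); k=max(cs,key=cv2.contourArea)
    P=np.array([onz(K,W,u,v,z)[:2] for u,v in k[:,0]],np.float32)
    print(nm,cv2.minAreaRect(P))
```

```text
[28 23 22] [111 111 110] [185 180 179]
mat ((0.5417430400848389, -0.3746432662010193), (0.2062477022409439, 0.13727909326553345), 1.9181493520736694)
tray ((0.542559027671814, -0.1417161226272583), (0.10448280721902847, 0.1410270631313324), 83.48143768310547)
```

View pics/crop1.png

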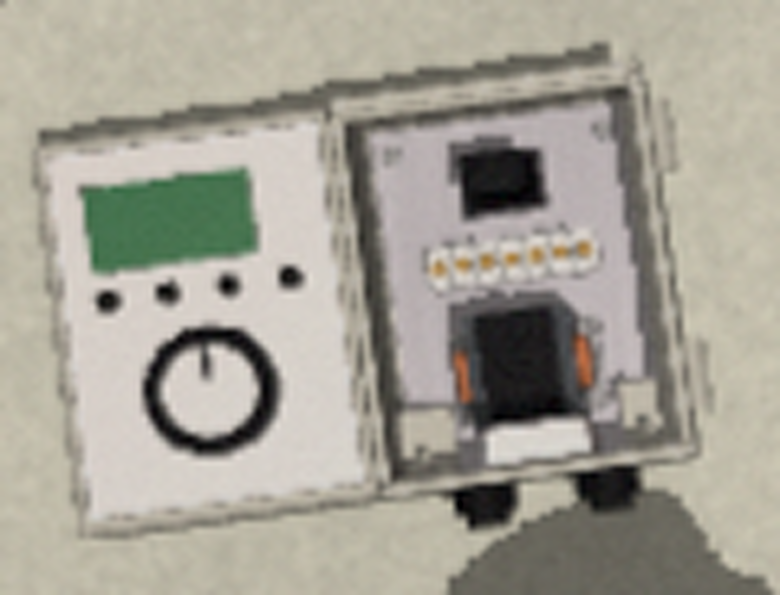

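The crop shows the white wedge at crop (538,440), the transformer at (520,360) and the black pull grip at (503,182). So the near end is at the image bottom (-x world), with a yaw of about +8°.

Run:
```python
from h import *
d=np.load("top0.npz"); K,W=d['K'],d['W']
p=lambda cx,cy,z: onz(K,W,190+cx/6.5-.5,178+cy/6.2-.5,z)
for n,a in dict(FL=(335,105,.085),FR=(635,65,.085),NR=(697,455,.085),NL=(380,495,.085),grip=(503,182,.07),wedge=(538,440,.113),wl=(486,447,.113),wr=(591,437,.113),dFL=(40,145,.083),dNL=(82,530,.083)).items(): print(n,p(*a).round(4))
a=p(503,182,.07)-p(538,440,.113); print(np.degrees(np.arctan2(a[1],a[0])),np.hypot(*a[:2]))
```

```text
FL [0.6187 0.137  0.085 ]
FR [0.6321 0.0185 0.085 ]
NR [ 0.4708 -0.0019  0.085 ]
NL [0.4581 0.1216 0.085 ]
grip [0.5865 0.0727 0.07  ]
wedge [0.478  0.0578 0.113 ]
wl [0.4758 0.0776 0.113 ]
wr [0.4786 0.0376 0.113 ]
dFL [0.6055 0.2534 0.083 ]
dNL [0.4473 0.2376 0.083 ]
7.801074436437241 0.10948408979099383
```

>>> carry_out --commands '[1,0.75,0,-0.85,-0.3,1,0.75,0,-0.85,-0.3,1,0.75,0,0,-0.3,1,0.75,0,0,-0.3,1,0.75,0,0,-0.3,1,0.75,0,0,-0.3,1,0.75,0,0,-0.3,1,0.75,0,0,-0.3]'

```text
time_s: 0.9
tcp_pos: [0.4763, -0.4153, 0.2484]
eef_rot: [180.0, -0.0, -173.5]
contact_force: [0.6, -1.4, 0.5]
gripper_width: 0.0573
```

>>> carry_out --commands '[0,1,0,0,-0.3,0,1,0,0,-0.3,0,1,0,0,-0.3,0,1,0,0,-0.3,0,1,0,0,-0.3,0,1,0,0,-0.3,0,1,0,0,-0.3,0,1,0,0,-0.3]'

```text
time_s: 1.7
tcp_pos: [0.4745, -0.0954, 0.2484]
eef_rot: [180.0, -0.0, -173.5]
contact_force: [0.9, -0.3, 0.0]
gripper_width: 0.057
```

>>> carry_out --commands '[0,1,0,0,-0.3,0,1,0,0,-0.3,0,1,0,0,-0.3,0,0.75,0,0,-0.3,0,0,0,0,-0.3,0,0,0,0,-0.3,0,0,0,0,-0.3]'

```text
time_s: 2.4
tcp_pos: [0.4748, 0.0526, 0.2484]
eef_rot: [-180.0, -0.0, -173.5]
contact_force: [-1.0, -0.4, 0.1]
gripper_width: 0.0572
```

Run:
```python
from h import *
f,K,W=cap("wrist"); save("pics/w1.png",f); np.savez("w1.npz",f=f,K=K,W=W); print(W.round(3),K[0,0]); s=telemetry.get_state(); print(s["tcp_pos"],s["eef_rot"],s["gripper_width"],s["joints"].round(0))
```

```text
[[-0.112  0.946  0.304  0.392]
 [ 0.994  0.107  0.034  0.044]
 [-0.001  0.306 -0.952  0.385]
 [ 0.     0.     0.     1.   ]] 311.3427585170429
[0.4748997  0.05233094 0.24842495] [-1.79993747e+02 -2.07874064e-02 -1.73568843e+02] 0.056823860055546994 [  30.    2.  -23.   -0.  -65. -114.]
```

View pics/w1.png

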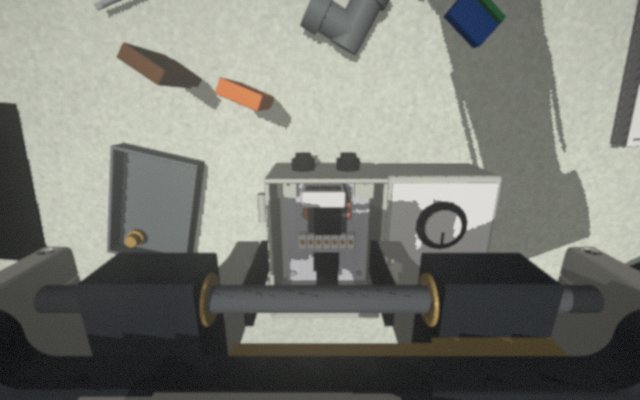

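Run:
```python
from h import *
d=np.load("w1.npz"); f=d['f']
save("pics/w1c.png",cv2.resize(f[155:290,255:395],None,fx=5.5,fy=4.4,interpolation=cv2.INTER_CUBIC))
```

```text
(no output)
```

View pics/w1c.png

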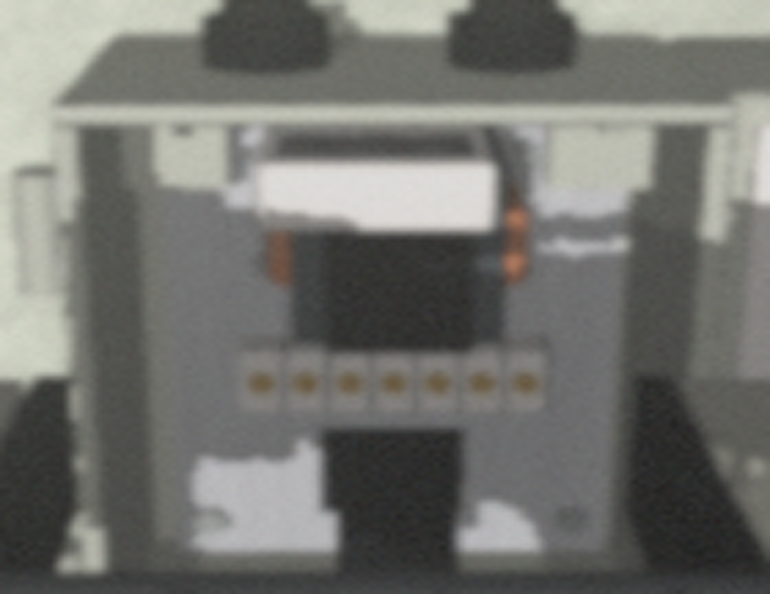

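Run:
```python
from h import *
d=np.load("w1.npz"); K,W=d['K'],d['W']
p=lambda cx,cy,z: onz(K,W,255+cx/5.5-.5,155+cy/4.4-.5,z)[:2]
w=[p(*a,.113) for a in((260,162),(492,160),(495,232),(262,230))]
print("wedge",np.round(w,4),np.mean(w,0))
i=[p(*a,.085) for a in((78,125),(712,125))]; print("inner near",np.round(i,4),np.mean(i,0))
o=[p(*a,.085) for a in((55,103),)];print(o)
v=i[0]-i[1];print("yaw",np.degrees(np.arctan2(-v[0],v[1])), w[0]-w[1])
t=[p(*a,.068) for a in((240,350),(545,350))];print(t)
g=[p(*a,.070) for a in((340,560),(457,560))];print("grip sides",g)
```

```text
wedge [[0.4713 0.0374]
 [0.4666 0.0753]
 [0.4821 0.078 ]
 [0.4861 0.0391]] [0.47653313 0.05745012]
inner near [[0.4746 0.0032]
 [0.4617 0.1169]] [0.46817719 0.06005161]
[array([ 0.46998427, -0.00121309])]
yaw -173.54347543058833 [ 0.00472987 -0.03797519]
[array([0.5339601, 0.0369852]), array([0.52705553, 0.0979371 ])]
grip sides [array([0.59059865, 0.063506  ]), array([0.58782226, 0.08799017])]
```

The wrist view shows the wedge top at crop (377,196), giving (0.4765, 0.0575) with yaw 6.5°. I'll descend with the fingertips just above the rim and grip.

>>> carry_out --commands '[0.04,0.13,-0.85,0,-0.3,0,0,-0.85,0,-0.3,0,0,-0.85,0,-0.3,0,0,-0.5,0,-0.3,0,0,-0.37,0,-0.3,0,0,0,0,-0.3]'

```text
time_s: 3.05
tcp_pos: [0.4754, 0.0567, 0.1099]
eef_rot: [-179.9, -0.2, -173.6]
contact_force: [0.3, -0.7, 0.4]
gripper_width: 0.057
```

>>> carry_out --commands '[0,0,0,0,0.8,0,0,0,0,0.8,0,0,0,0,0.8,0,0,0,0,0.8,0,0,0,0,0.8]' --grip_force 25

```text
time_s: 3.55
tcp_pos: [0.4773, 0.0584, 0.1126]
eef_rot: [180.0, 0.1, -173.5]
contact_force: [-0.3, -1.4, 5.5]
gripper_width: 0.0399
```

>>> carry_out --commands '[0,0,0.3,0,0.8,0,0,0.5,0,0.8,0,0,0.7,0,0.8,0,0,0.7,0,0.8,0,0,0.7,0,0.8,0,0,0.2,0,0.8,0,0,0,0,0.8]'

```text
time_s: 4.25
tcp_pos: [0.477, 0.0587, 0.2368]
eef_rot: [179.9, 0.1, -173.5]
contact_force: [1.0, -0.7, -1.7]
gripper_width: 0.0395
```

Run:
```python
from h import *
s=telemetry.get_state();print(s["tcp_pos"],s["gripper_width"],s["contact_force"])
f,K,W=cap("wrist"); g,_,_=cap("scene")
save("pics/w2.png",np.hstack([f[120:320,200:440],cv2.resize(g[100:200,270:430],None,fx=2,fy=2)]))
```

```text
[0.47703532 0.05866941 0.23683241] 0.03954769095528146 [ 0.96233699 -0.67807614 -1.66764264]
```

View pics/w2.png

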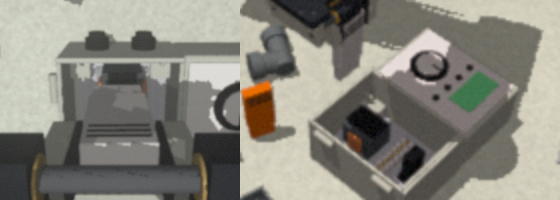

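The wrist part of the view shows the wedge held between the pads at (118,140). The plate stays flat in the bay. Next is the tray.

>>> carry_out --commands '[0.2,-0.9,0,-0.82,0.8,0.2,-0.9,0,-0.82,0.8,0.2,-0.9,0,-0.82,0.8,0.2,-0.9,0,-0.82,0.8,0.2,-0.9,-0.3,0,0.8,0.1,-0.45,-0.4,0,0.8,0,0,-0.7,0,0.8,0,0,-0.7,0,0.8]'

```text
time_s: 5.15
tcp_pos: [0.5197, -0.1406, 0.1492]
eef_rot: [-180.0, -0.1, 173.2]
contact_force: [0.1, 0.7, -1.0]
gripper_width: 0.0397
```

>>> carry_out --commands '[0,0,-0.7,0,0.8,0,0,-0.35,0,0.8,0,0,-0.15,0,0.8,0,0,0,0,0.8]'

```text
time_s: 5.55
tcp_pos: [0.5196, -0.1398, 0.1022]
eef_rot: [-180.0, -0.2, 173.4]
contact_force: [0.1, -0.7, -0.5]
gripper_width: 0.0398
```

>>> carry_out --commands '[0,0,-0.08,0,0.8,0,0,-0.06,0,0.8,0,0,0,0,0.8]'

```text
time_s: 5.85
tcp_pos: [0.5216, -0.14, 0.0995]
eef_rot: [-180.0, 0.1, 173.4]
contact_force: [-1.3, -0.8, 4.8]
gripper_width: 0.04
```

>>> carry_out --commands '[0,0,0,0,-0.3,0,0,0,0,-0.3,0,0,0,0,-0.3,0,0,0.5,0,-0.3,0,0,1,0,-0.3,0,0,1,0,-0.3,0,0,1,0,-0.3,0,0,0,0,-0.3]'

```text
time_s: 6.65
tcp_pos: [0.5235, -0.14, 0.2442]
eef_rot: [180.0, 0.6, 173.4]
contact_force: [-0.2, -0.1, -0.8]
gripper_width: 0.0571
```

>>> carry_out --commands '[0.3,0.9,0,0.82,-0.2,0.3,0.9,0,0.82,-0.2,0.3,0.9,0,0.82,-0.2,0.3,0.9,0,0.82,-0.2,0.3,0.9,0,0,-0.2,0.2,0.85,0,0,-0.2,0,0,0,0,-0.2,0,0,0,0,-0.2]'

```text
time_s: 7.45
tcp_pos: [0.5884, 0.075, 0.2374]
eef_rot: [-180.0, -0.1, -173.4]
contact_force: [-0.3, -0.3, -0.3]
gripper_width: 0.0524
```

Run:
```python
from h import *
s=telemetry.get_state();print(s["tcp_pos"],s["eef_rot"],s["gripper_width"])
f,K,W=cap("wrist"); np.savez("w3.npz",f=f,K=K,W=W); g,_,_=cap("scene"); 
save("pics/w3.png",np.vstack([cv2.resize(f[130:290,220:420],None,fx=4,fy=2.5,interpolation=2),cv2.resize(g[170:270,220:420],None,fx=4,fy=2,interpolation=2)]))
```

```text
[0.58840136 0.07503577 0.23736916] [-1.79987084e+02 -6.71644232e-02 -1.73429591e+02] 0.05243365506334689
```

View pics/w3.png

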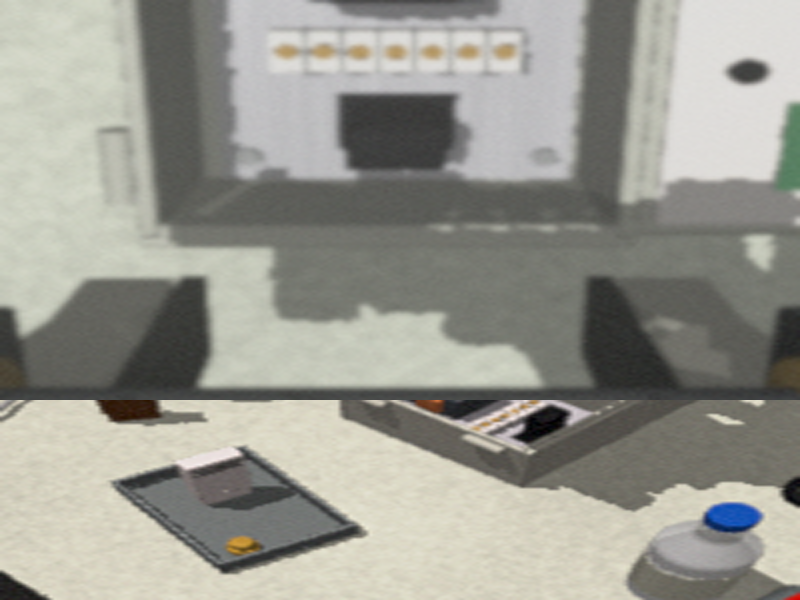

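Run:
```python
from h import *
d=np.load("w3.npz"); K,W=d['K'],d['W']
p=lambda cx,cy,z: onz(K,W,220+cx/4-.5,130+cy/2.5-.5,z)[:2]
print("top far",p(348,171,.07),p(445,171,.07)," base near",p(341,95,.017),p(457,95,.017))
print("rim far inner",p(170,222,.085),p(618,222,.085))
```

```text
top far [0.60063289 0.06453007] [0.59780359 0.08913223]  base near [0.58066184 0.05841737] [0.5768104  0.09192747]
rim far inner [0.62204319 0.02294   ] [0.60935011 0.13326616]
```

The scene part shows the wedge standing in the tray at (213,475). Grip centre comes out at about (0.590, 0.0757). I'll descend and grip it lightly so it can pivot in the pads.

>>> carry_out --commands '[0.04,0.01,-0.8,0,-0.2,0,0,-0.8,0,-0.2,0,0,-0.8,0,-0.2,0,0,-0.8,0,-0.2,0,0,-0.8,0,-0.2,0,0,-0.42,0,-0.2,0,0,0,0,-0.2,0,0,0,0,-0.2]'

```text
time_s: 8.35
tcp_pos: [0.5905, 0.0739, 0.0619]
eef_rot: [-180.0, 0.0, -173.6]
contact_force: [0.3, 0.4, 0.8]
gripper_width: 0.0526
```

>>> carry_out --commands '[0,0,0,0,1,0,0,0,0,1,0,0,0,0,1,0,0,0,0,1,0,0,0,0,1,0,0,0,0,1]' --grip_force 15

```text
time_s: 8.95
tcp_pos: [0.5905, 0.0748, 0.062]
eef_rot: [180.0, 0.0, -173.5]
contact_force: [-1.9, 1.2, 5.6]
gripper_width: 0.0259
```

>>> carry_out --commands '[-0.052,-0.006,0.126,0,1,-0.052,-0.006,0.126,0,1,-0.052,-0.006,0.126,0,1,-0.052,-0.006,0.126,0,1,0,0,0,0,1]'

```text
time_s: 9.45
tcp_pos: [0.582, 0.0738, 0.0824]
eef_rot: [180.0, 0.1, -173.5]
contact_force: [0.1, -0.1, -4.0]
gripper_width: 0.0261
```

>>> carry_out --commands '[-0.053,-0.006,0.119,0,1,-0.053,-0.006,0.119,0,1,0,0,0,0,1,0,0,0,0,1]'

```text
time_s: 9.85
tcp_pos: [0.5779, 0.0733, 0.0913]
eef_rot: [180.0, 0.0, -173.5]
contact_force: [0.6, 0.3, -2.0]
gripper_width: 0.0261
```

Run:
```python
from h import *
f,K,W=cap("wrist"); g,_,_=cap("scene"); 
save("pics/w4.png",np.vstack([cv2.resize(f[110:290,220:420],None,fx=4,fy=2,interpolation=2),cv2.resize(g[110:220,290:420],None,fx=6,fy=2,interpolation=2)[:,:800] if 0 else cv2.resize(g[110:220,290:420],(800,240),interpolation=2)]))
```

```text
(no output)
```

View pics/w4.png

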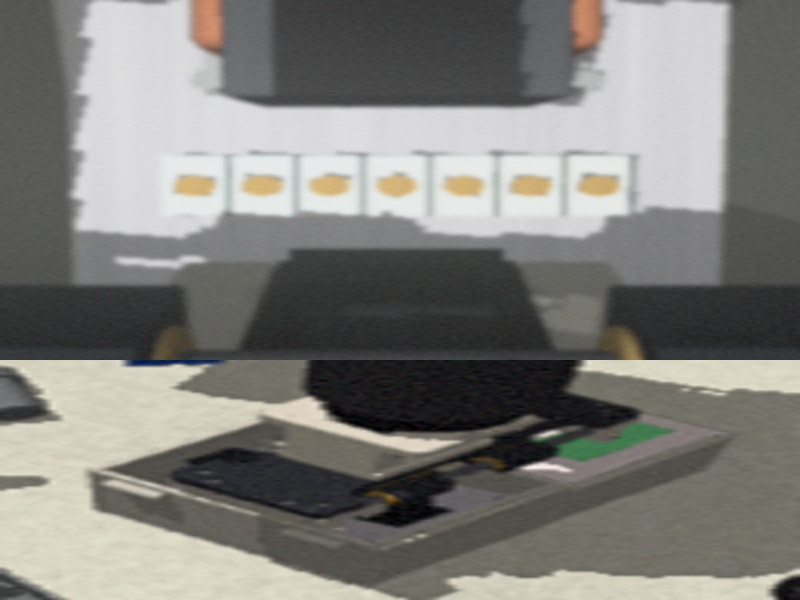

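The plate rises with its toe still supported (wrist force about 2–4 N, under full weight). I'll continue along the tilt path.

>>> carry_out --commands '[-0.055,-0.006,0.111,0,1,-0.055,-0.006,0.111,0,1,-0.042,-0.005,0.083,0,1,-0.042,-0.005,0.083,0,1,0,0,0,0,1]'

```text
time_s: 10.45
tcp_pos: [0.5699, 0.0724, 0.1072]
eef_rot: [180.0, 0.0, -173.5]
contact_force: [0.9, -0.6, -4.5]
gripper_width: 0.0259
```

>>> carry_out --commands '[-0.034,-0.004,0.059,0,1,-0.034,-0.004,0.059,0,1,-0.02,-0.002,0.055,0,1,-0.02,-0.002,0.055,0,1,0,0,0,0,1]'

```text
time_s: 10.95
tcp_pos: [0.5657, 0.0719, 0.1161]
eef_rot: [180.0, 0.0, -173.5]
contact_force: [-0.5, -0.8, -3.8]
gripper_width: 0.0262
```

>>> carry_out --commands '[0,0,0.052,0,1,0,0,0.052,0,1,0,0,0,0,1]'

```text
time_s: 11.25
tcp_pos: [0.5659, 0.0719, 0.1202]
eef_rot: [180.0, 0.0, -173.5]
contact_force: [-0.1, 0.4, -3.2]
gripper_width: 0.0258
```

Run:
```python
from h import *
s=telemetry.get_state();print(s["tcp_pos"],s["contact_force"],s["moment"])
f,K,W=cap("wrist"); g,_,_=cap("scene"); 
save("pics/w5.png",np.vstack([cv2.resize(f[90:290,200:440],(700,300),interpolation=2),cv2.resize(g[110:220,290:420],(700,300),interpolation=2)]))
```

```text
[0.56585888 0.07193532 0.12020724] [-0.06405804  0.3558707  -3.17897096] [ 0.01685816 -0.1771533  -0.01414229]
```

View pics/w5.png

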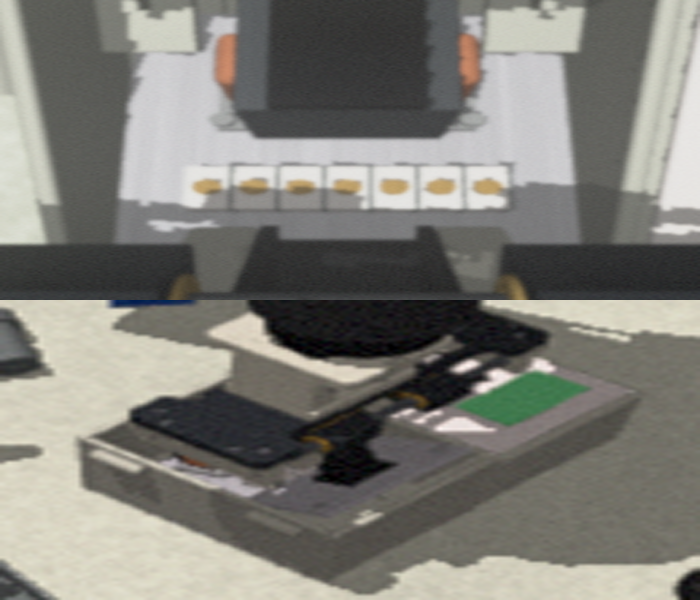

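The wrist view shows the toe's two lugs at (150,25) and (535,25), with the transformer upright between them. The scene view shows the far edge at about rim level. I'll go on drawing the toe from under the lugs while still tilting, watching the force.

>>> carry_out --commands '[0.019,0.002,0.05,0,1,0.019,0.002,0.05,0,1,0.038,0.004,0.03,0,1,0.038,0.004,0.03,0,1,0,0,0,0,1]'

```text
time_s: 11.85
tcp_pos: [0.5706, 0.0724, 0.1265]
eef_rot: [180.0, 0.0, -173.5]
contact_force: [-0.3, -0.1, -4.0]
gripper_width: 0.0262
```

>>> carry_out --commands '[0.03,0.003,0.03,0,1,0.03,0.003,0.03,0,1,0,0,0,0,1,0,0,0,0,1,0,0,0,0,1]' --grip_force 60

```text
time_s: 12.35
tcp_pos: [0.5725, 0.0726, 0.1285]
eef_rot: [-180.0, -0.0, -173.5]
contact_force: [0.9, 0.3, -7.5]
gripper_width: 0.0254
```

>>> carry_out --commands '[0.1,0.011,0.05,0,1,0.1,0.011,0.05,0,1,0,0,0,0,1]'

```text
time_s: 12.65
tcp_pos: [0.5819, 0.0737, 0.1336]
eef_rot: [-180.0, 0.1, -173.5]
contact_force: [-0.5, -0.1, -4.5]
gripper_width: 0.0261
```

>>> carry_out --commands '[0,0,0.15,0,1,0,0,0.15,0,1,0,0,0,0,1]'

```text
time_s: 12.95
tcp_pos: [0.5813, 0.0737, 0.1462]
eef_rot: [180.0, 0.1, -173.5]
contact_force: [0.5, -0.1, -3.5]
gripper_width: 0.0254
```

>>> carry_out --commands '[0,0,0.3,0,1,0,0,0.5,0,1,0,0,0.6,0,1,0,0,0.6,0,1,0,0,0.6,0,1,0,0,0.6,0,1,0,0,0.3,0,1,0,0,0,0,1]'

```text
time_s: 13.75
tcp_pos: [0.5812, 0.0736, 0.2869]
eef_rot: [179.9, 0.2, -173.5]
contact_force: [-0.1, 1.1, -4.2]
gripper_width: 0.0255
```

Run:
```python
from h import *
s=telemetry.get_state();print(s["tcp_pos"],s["contact_force"],s["moment"])
f,K,W=cap("wrist"); g,_,_=cap("scene"); t,_,_=cap("top")
save("pics/w6.png",np.vstack([cv2.resize(f[0:290,140:500],(600,300),interpolation=2),cv2.resize(g[60:220,250:450],(600,300),interpolation=2)]))
```

```text
[0.58124848 0.0736491  0.28686147] [-0.094942    1.13389719 -4.18738712] [ 0.02026369 -0.15091719  0.00762651]
```

View pics/w6.png

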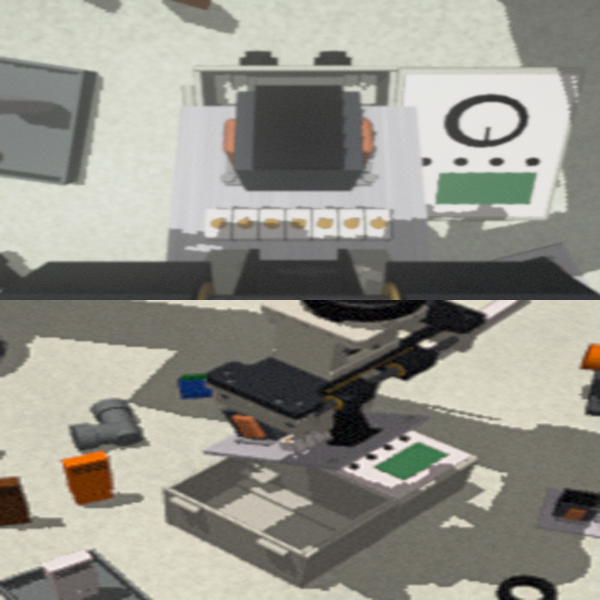

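The plate is held clear of the housing, tilted with transformer up. Fz is about −4.2 N, its weight. I'll carry it to the mat.

>>> carry_out --commands '[-0.04,-0.3,0,0,1,-0.07,-0.6,0,-0.4,1,-0.09,-0.8,0,-0.4,1,-0.09,-0.8,0,-0.3,1,-0.09,-0.8,0,0,1,-0.09,-0.8,0,0,1,-0.09,-0.8,0,0,1,-0.09,-0.8,0,0,1]'

```text
time_s: 14.7
tcp_pos: [0.5535, -0.1562, 0.2835]
eef_rot: [180.0, -0.1, -177.9]
contact_force: [0.6, -0.7, -3.9]
gripper_width: 0.0259
```

>>> carry_out --commands '[-0.09,-0.8,0,0,1,-0.09,-0.8,0,0,1,-0.09,-0.8,0,0,1,-0.09,-0.8,0,0,1,-0.09,-0.8,0,0,1,-0.09,-0.8,0,0,1,-0.05,-0.4,0,0,1,0,-0.1,0,0,1]'

```text
time_s: 15.5
tcp_pos: [0.5298, -0.3683, 0.2831]
eef_rot: [180.0, -0.1, -178.1]
contact_force: [-0.3, 1.0, -3.6]
gripper_width: 0.0257
```

>>> carry_out --commands '[0,0,-0.4,0,1,0,0,-0.7,0,1,0,0,-0.7,0,1,0,0,-0.7,0,1,0,0,-0.4,0,1,0,0,-0.2,0,1,0,0,0,0,1]'

```text
time_s: 16.2
tcp_pos: [0.5305, -0.3658, 0.1594]
eef_rot: [179.9, -0.1, -177.9]
contact_force: [0.8, -0.3, -3.3]
gripper_width: 0.0255
```

Run:
```python
from h import *
s=telemetry.get_state();print(s["tcp_pos"],s["contact_force"],s["moment"])
f,K,W=cap("wrist"); g,K,W=cap("scene"); np.savez("s7.npz",f=g,K=K,W=W)
save("pics/w7.png",np.vstack([cv2.resize(f[0:290,140:500],(600,250),interpolation=2),cv2.resize(g[180:360,90:310],(600,350),interpolation=2)]))
```

```text
[ 0.53046894 -0.36578887  0.15936787] [ 0.81710735 -0.29708364 -3.31437632] [ 0.0223931  -0.13878693 -0.03946067]
```

View pics/w7.png

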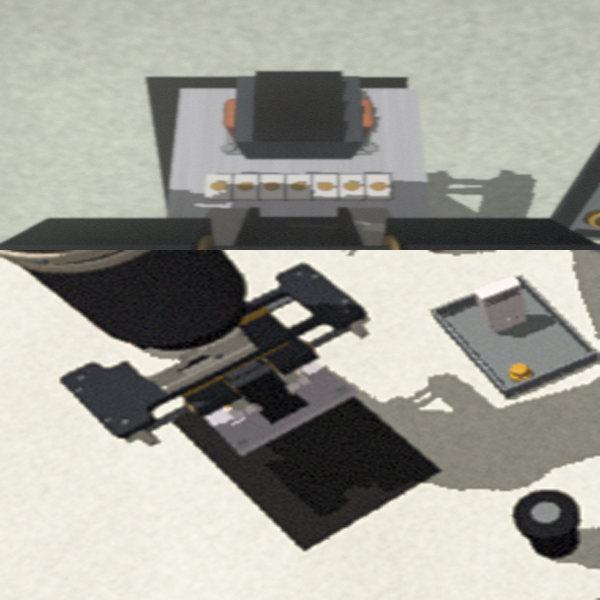

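Wrist view: plate over the mat, transformer up. Scene view: wedge still standing in the tray at (500,310). I'll lower until the toe touches.

>>> carry_out --commands '[0,-0.1,-0.3,0,1,0,-0.1,-0.3,0,1,0,0,-0.1,0,1,0,0,0,0,1]'

```text
time_s: 16.7
tcp_pos: [0.5301, -0.3745, 0.1312]
eef_rot: [179.9, -0.1, -178.0]
contact_force: [0.1, 0.0, -3.4]
gripper_width: 0.0255
```

>>> carry_out --commands '[0,0,-0.08,0,1,0,0,-0.08,0,1,0,0,0,0,1]'

```text
time_s: 17.0
tcp_pos: [0.5308, -0.3744, 0.1259]
eef_rot: [180.0, -0.0, -177.9]
contact_force: [-1.0, 0.2, -3.9]
gripper_width: 0.0254
```

>>> carry_out --commands '[0,0,-0.08,0,1,0,0,-0.08,0,1,0,0,0,0,1]'

```text
time_s: 17.3
tcp_pos: [0.5307, -0.3743, 0.1193]
eef_rot: [180.0, -0.0, -177.9]
contact_force: [0.0, -0.5, -3.7]
gripper_width: 0.0255
```

>>> carry_out --commands '[0,0,-0.06,0,1,0,0,-0.06,0,1,0,0,0,0,1]'

```text
time_s: 17.6
tcp_pos: [0.5308, -0.3744, 0.1146]
eef_rot: [180.0, -0.0, -177.9]
contact_force: [-0.1, -0.3, -4.1]
gripper_width: 0.0254
```

>>> carry_out --commands '[0,0,-0.06,0,1,0,0,-0.06,0,1,0,0,0,0,1]'

```text
time_s: 17.9
tcp_pos: [0.5312, -0.3746, 0.1103]
eef_rot: [-180.0, 0.0, -177.9]
contact_force: [0.1, 1.0, -2.7]
gripper_width: 0.0257
```

>>> carry_out --commands '[0,0,-0.06,0,1,0,0,-0.06,0,1,0,0,0,0,1]'

```text
time_s: 18.2
tcp_pos: [0.5335, -0.375, 0.108]
eef_rot: [-179.9, 0.3, -177.8]
contact_force: [3.3, 2.8, 9.7]
gripper_width: 0.026
```

>>> carry_out --commands '[0,0,0,0,1,0,0,0,0,1,0,0,0,0,1,0,0,0,0,1]' --grip_force 15

```text
time_s: 18.6
tcp_pos: [0.5338, -0.3751, 0.1077]
eef_rot: [-179.8, 0.3, -177.9]
contact_force: [5.1, 1.8, 5.2]
gripper_width: 0.0261
```

>>> carry_out --commands '[0.1,0.003,-0.07,0,1,0.1,0.003,-0.08,0,1,0.1,0.003,-0.08,0,1,0.1,0.003,-0.08,0,1,0.1,0.003,-0.08,0,1,0,0,0,0,1]'

```text
time_s: 19.2
tcp_pos: [0.551, -0.3739, 0.0887]
eef_rot: [180.0, -0.1, -177.9]
contact_force: [2.6, 0.1, 0.3]
gripper_width: 0.0258
```

>>> carry_out --commands '[0.08,0.003,-0.1,0,1,0.08,0.003,-0.1,0,1,0.08,0.003,-0.1,0,1,0.08,0.003,-0.1,0,1,0,0,0,0,1]'

```text
time_s: 19.7
tcp_pos: [0.5629, -0.3731, 0.0723]
eef_rot: [179.9, -0.2, -177.9]
contact_force: [-1.3, -0.6, -3.3]
gripper_width: 0.026
```

>>> carry_out --commands '[0.05,0.002,-0.1,0,1,0.05,0.002,-0.1,0,1,0.05,0.002,-0.1,0,1,0.05,0.002,-0.08,0,1,0,0,0,0,1]'

```text
time_s: 20.2
tcp_pos: [0.5718, -0.373, 0.058]
eef_rot: [180.0, -0.0, -177.9]
contact_force: [0.1, 0.1, -2.9]
gripper_width: 0.026
```

>>> carry_out --commands '[0.02,0,-0.06,0,1,0.02,0,-0.06,0,1,0,0,0,0,1]'

```text
time_s: 20.5
tcp_pos: [0.5737, -0.3731, 0.0542]
eef_rot: [-180.0, 0.0, -177.9]
contact_force: [-1.0, 1.0, 0.2]
gripper_width: 0.0261
```

>>> carry_out --commands '[0,0,-0.05,0,1,0,0,0,0,1]'

```text
time_s: 20.7
tcp_pos: [0.5738, -0.3731, 0.054]
eef_rot: [-180.0, 0.1, -177.9]
contact_force: [-5.1, 5.4, 13.2]
gripper_width: 0.0258
```

Down on the mat (Fz +13 N, z has stopped falling). Now I release, lift away and check.

>>> carry_out --commands '[0,0,0.04,0,1,0,0,0,0,-0.3,0,0,0,0,-0.3,0,0,0,0,-0.3,0,0,0.2,0,-0.3,0,0,0.7,0,-0.3,0,0,1,0,-0.3,0,0,1,0,-0.3]'

```text
time_s: 21.5
tcp_pos: [0.5731, -0.3731, 0.1708]
eef_rot: [180.0, -0.1, -177.9]
contact_force: [1.3, -0.4, 0.4]
gripper_width: 0.057
```

>>> carry_out --commands '[-0.5,0,1,0,-0.3,-0.5,0,0.5,0,-0.3,-0.5,0,0,0,-0.3,-0.5,0,0,0,-0.3,0,0,0,0,-0.3,0,0,0,0,-0.3,0,0,0,0,-0.3,0,0,0,0,-0.3]'

```text
time_s: 22.3
tcp_pos: [0.494, -0.3731, 0.2292]
eef_rot: [180.0, -0.0, -177.9]
contact_force: [0.1, 0.0, -0.8]
gripper_width: 0.0567
```

Run:
```python
from h import *
s=telemetry.get_state();print(s["tcp_pos"],s["contact_force"],s["gripper_width"])
t,K,W=cap("top"); np.savez("t8.npz",f=t,K=K,W=W); g,_,_=cap("scene")
save("pics/w8.png",np.vstack([cv2.resize(t[90:280,250:480],(600,300),interpolation=2),cv2.resize(g[180:360,110:420],(600,300),interpolation=2)]))
```

```text
[ 0.49395118 -0.37312112  0.22921397] [ 0.0899591   0.00357752 -0.79977586] 0.05665010437669682
```

View pics/w8.png

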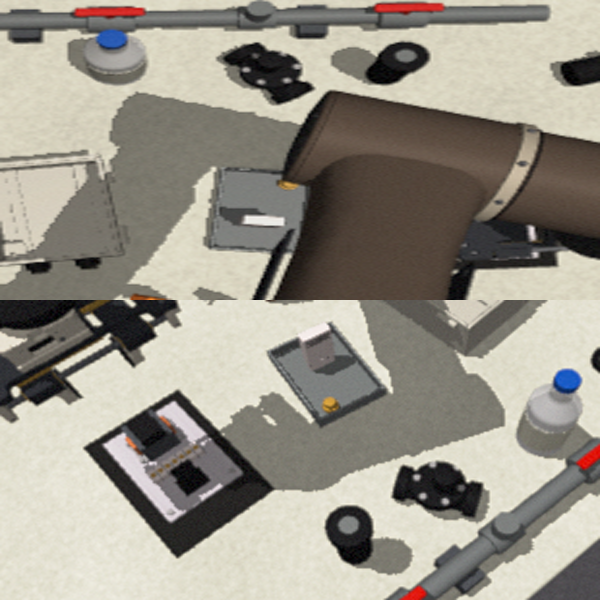

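Run:
```python
from h import *
d=np.load("s7.npz"); K,W=d['K'],d['W']
p=lambda cx,cy,z: onz(K,W,110+cx*.5167,180+cy-300+0 if 0 else 180+(cy-300)*.6,z)[:2]
c=[p(*a,.008) for a in((103,452),(172,400),(242,483),(175,523))]; print(np.round(c,3),np.mean(c,0))
m=[p(*a,.003) for a in((84,447),(180,391),(273,489),(179,556))]; print("mat",np.mean(m,0), np.linalg.norm(np.mean(m,0)-np.mean(c,0)))
```

```text
[[ 0.467 -0.434]
 [ 0.451 -0.326]
 [ 0.616 -0.329]
 [ 0.612 -0.419]] [ 0.53618656 -0.37689437]
mat [ 0.54465223 -0.37548734] 0.008581803094785513
```

```bash
python3 -c "
from h import *
print(r.close_job())"
```

```text
the job is handed in; nothing more can be done
None
```

I handed the job in at about 22 s of the 58 s allowed. `close_job` reports no verdict, so what follows rests on my own checks.

- **Wedge:** I drew the white wedge straight up out of its gap and stood it in the parts tray. The last scene picture shows it still standing there.
- **Plate:** I held it by the pull grip, tilted it to about 38° while drawing the toe from under the lugs, lifted it out and carried it to the mat. I set the toe down first and lowered it flat.

**Last checks**
- The plate lies on the mat, transformer up. Its centre is about 9 mm from the mat's centre by the scene picture and about 14 mm by the release pose; the limit is 45 mm.
- The bottle is upright, and the open gripper is clear, with its force reading near zero.
- I judged flatness only from the picture and from the tool height at set-down; I did not measure the angle.
- Tilt angles in the bay were worked out from the tool's path, not measured. On the mat the toe touched lower than expected, which puts the tilt there nearer 31–33° than 38°.
- No move failed. The highest contact force I saw was about 13–15 N, while pressing the plate onto the mat.

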